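# Put the cocoa shaker away in the cupboard door and click it shut

### The job

Tidy the cocoa shaker away: pull the little cupboard's door open past its roller catch, stand the shaker upright in the empty place of the rack on the inside of the door, then push the door shut until the catch snaps and it is fully home. The spice jar must stay standing in its own place in the rack, and the sugar jar and the stack of cups must be left standing where they are.

Things in the scene. Friction and masses are not known exactly. Their poses are not given: they have to be found in the camera images.
- cupboard: Small sage-green counter cupboard with a brown wooden top, 240 wide, 200 deep, 280 high, fixed, on the robot's left; origin at the centre of its underside. Its -x axis points out of its front (roughly to the robot's right), +y to its hinge side (nearer the robot), z up. Front plane at x = -100 mm, hinge line at y = +120 mm. Fixed tins stand inside at the back.
- door (a joint): Door angle: 0 shut (the start), grows opening, clockwise from above, to a stop at 1.75 rad. Panel 237 wide, 15 thick, top 275 mm above the counter. A sprung roller catch at the free edge grips over the last 0.07 rad: about 12 N at the handle to pull out or push in; inside 0.03 rad it draws the door home. Elsewhere the door swings with slight friction and stays where left.
- handle (a point): Middle of the brass bar handle on the door's outer face: level bar 90 long, 11 thick, its centre line 35 mm off the face, 20 mm below the door's top edge, 255 mm above the counter, 165 mm from the hinge line; two 8 mm legs 76 mm apart. Axes are the door's: +x through the door to its inner side (into the shut cupboard), +y along the door to the hinge, z up.
- hinge (a point): Point on the door's vertical hinge line, 140 mm above the counter, in the plane of the door's inner face. Axes are the door's, as for the handle.
- rack_place (a point): Middle of the floor of the empty place in the dark wire rack on the door's inner side; the shaker's base belongs here. 45 mm from the inner face, 143 mm from the hinge line, 135 mm above the counter. 62 mm deep (from the face), 86 mm along the door, open above, fenced by 4 mm wires 25 and 50 mm above its floor. Inside the cupboard while shut. Axes are the door's.
- jar_place (a point): Middle of the floor of the rack's other place (62 mm deep, 74 mm along the door), nearer the hinge, 59 mm from the hinge line, holding the spice jar. Moves with the door.
- shaker: Cocoa shaker: steel cylinder with a dark brown lid pierced with small holes, straight-sided, 52 mm diameter, 110 high, 0.15 to 0.31 kg, standing on the counter. Origin at the centre of its base, z up its axis.
- spice_jar: Orange-brown spice jar with a black lid, 40 mm diameter, 85 high, loose in the rack's place next to the hinge (hidden while the door is shut). Origin at the centre of its base. To stay there.
- sugar_jar: White ceramic sugar jar with a wooden lid, 74 mm diameter, 120 high, on the counter; origin at the centre of its base. Leave alone.
- cup_stack: Stack of brown takeaway cups, rims down, 85 mm diameter at the foot, 100 high, on the counter; origin at the centre of its foot. Leave alone.
Things that resemble listed ones, but are neither listed nor needed, are in the scene too. Of the things that look like the shaker, the middle-sized one is meant.

How it is judged (in metres and radians):
On the way, in this order (a step that is already met when the one before it is completed fails the run):
1. the cupboard door has been pulled well open past its catch, at least 0.4 rad (value of joint door above 0.4 rad), for 0.1 s.
2. the shaker stands upright in the empty place of the rack on the open door, let go (x of shaker in the frame of rack_place between -0.013 and 0.013 m and y of shaker in the frame of rack_place between -0.024 and 0.024 m and z of shaker in the frame of rack_place between -0.008 and 0.01 m and angle between shaker's own z axis and vertical below 0.15 rad and value of joint door above 0.3 rad and contact force between shaker and the fingers below 0.1 N), for 0.2 s.
At the end, for the whole second after the job is handed in: door shut, held by its catch (below 0.012 rad); shaker upright (0.15 rad) on the rack floor, base within 13 mm across and 24 mm along the rack of the empty place's middle; spice jar likewise in its place (18, 26 mm); sugar jar and cups within 30 mm of where they stood; all at rest (value of joint door below 0.012 rad and x of shaker in the frame of rack_place between -0.013 and 0.013 m and y of shaker in the frame of rack_place between -0.024 and 0.024 m and z of shaker in the frame of rack_place between -0.008 and 0.01 m and angle between each of shaker, spice_jar's own z axis and vertical below 0.15 rad and x of spice_jar in the frame of jar_place between -0.018 and 0.018 m and y of spice_jar in the frame of jar_place between -0.026 and 0.026 m and z of spice_jar in the frame of jar_place between -0.008 and 0.01 m and linear speed of shaker below 0.02 m/s and velocity of joint door between -0.05 and 0.05 rad/s and distance of each of sugar_jar, cup_stack from where it was at the start of the episode below 0.03 m); the robot touches nothing.
It fails at once if the spice jar in the rack is tipped over or out of its place (angle between spice_jar's own z axis and vertical above 0.6 rad or distance between spice_jar and jar_place above 0.05 m).
It fails at once if the sugar jar or the stack of cups is pushed more than 30 mm away or knocked over (distance of any of sugar_jar, cup_stack from where it was at the start of the episode above 0.03 m or angle between any of sugar_jar, cup_stack's own z axis and vertical above 0.5 rad).
It fails at once if the shaker is knocked over (angle between shaker's own z axis and vertical above 1 rad).
It also fails if it takes over 72 s, if anything falls off the work surface, if the arm or the gripper's body presses on something with over 40 N, if the wrist force passes 120 N, or if a joint passes its speed limit or range.

### The arm

A 6-joint arm with a two-finger parallel gripper is mounted at the origin on the work surface. World frame = base frame: x ahead of the robot, y to its left, z up, the work surface at z = 0. Lengths are in m, angles in degrees, forces in N, time in s.
With the tool pointing down it reaches from about 0.4 to 0.825 m from the base axis. Payload 7 kg.
Tool frame: the origin (TCP) lies midway between the tips of the shut fingers; the grasp point (between the pads) lies 19 mm behind it; z points along the fingers, y is the line along which they close (so a half turn about z gives the same grasp; the last joint's range is limited). The gripper opens to 88 mm and grips with 3 to 60 N. Pads are 19 mm wide; open, the fingers measure 130 mm over their backs; the gripper's body (78 mm by 193 mm) begins 47 mm behind the grasp point.
Start: joints at [-50.758, 20.546, 0.682, 0, -70.136, -16.507], TCP at [0.261, -0.623, 0.227] pointing down, gripper open.
Joint ranges: [-176.03, 176.03], [-82.01, 121.73], [-58.28, 71.71], [-173.87, 95.51], [-174.79, -0.11], [-173.66, 173.66]. Speed limits (degrees/s): [136.94, 136.94, 172.46, 180, 180, 180].

### API

Orientations are given as [roll, pitch, yaw] about the fixed x, y, z axes, in that order (R = Rz(yaw) Ry(pitch) Rx(roll)).
In Python, from plant import r gives the robot as it stands. The module is installed in compiled form; this text tells all that it offers.
- The arm moves only by the tool play_rows, never from a script. Its argument "rows" is a list of rows, each an object with "slide": the shift along the tool's x, y, z as a fraction of full scale, a list of three; "delta_rot": the turn, a rotation vector about the tool's x, y, z as a fraction of full scale, a list of three; "fingers": the opening, from -1 (shut) to 1 (fully open). In form: [{"slide": [x, y, z], "delta_rot": [rx, ry, rz], "fingers": fingers}, ...]. A call has 1 to 8 rows; each row shifts and turns the commanded pose from where the row before left it, along the tool's axes as they then stand; what a row does not reach is not made up. Full scale, the value 1, is 0.15 m for a shift and 0.08 rad for a turn. A row lasts 1/8 s, in which the tool goes at most 62.5 mm and 10.7 degrees, less where a joint would pass 70% of its speed; a pose out of reach is approached as far as the arm can. A call with a number of a shift or a turn outside -1 to 1 is refused whole. A call with a gripper value outside its range is refused whole. The fingers move at their own pace and stop on an object; "squeeze" is the grip in N (left out, the last holds). Time passes only in rows, so rows that do not move let the fingers close. It gives the time, the measured TCP pose, the force, the opening and the grip force at its end, in the units of the state.
- r.get_state(): the state, without advancing time (a new reading comes with each control period).
- r.capture(name): name is "scene" or "side" or "wrist"; returns a dict with "image" (480x640x3 uint8, blue, green, red), "fx", "fy", "cx", "cy" (pixels), "R" (3x3) and "t" (3): a world point X has camera coordinates R X + t; the wrist camera has in their place "T_tool_cam" (4x4, takes a point from camera to tool coordinates, whose origin is the TCP and whose axes are the flange's). Camera axes: x right, y down, z forward; pixel columns grow to the right and rows downward; lengths in m; the calibration is good to about 2 mm. A picture is of the moment at which its call begins: read the wrist's pose just before it. There is no depth.
- r.close_job(): hands the job in; it is judged then, once.
The state is a dict: "time_s": time; "joints": joint angles; "qd": joint speeds; "joint_torque": joint torques, N m; "tcp_pos": TCP position; "eef_rot": TCP orientation; "contact_force": force on the tool from outside, world axes, zero at the start; "moment": the same for the moment, N m; "gripper_width": finger opening in m; "gripper_force": force on a finger pad.
Only numpy, scipy, OpenCV 4.12 (cv2) and the standard library are available. Lean on these libraries where they do the work, as an engineer would, in place of code of your own. Each camera call takes 0.05 s, during which the arm holds its last target. There are 200 camera calls.

## Working session

There is one attempt and no reset: what is moved stays moved. The work goes in short steps, Python scripts to look and compute and a tool call to move; the robot and the scene stay as the last step left them, time stands still between calls to the robot, and variables do not carry over. Pictures are saved under pics/ and viewed, at most 10 in all, crops included, and the job is handed in when it is done.

Besides the shell and the picture viewer there is one more tool, called as name(argument=value, ...) on one line, values as JSON. play_rows: Moves the arm, as the interface text tells. Shift numbers are shares of 0.15 m and turn numbers shares of 0.08 rad, none past 1 either way. Its arguments: {"type":"object","properties":{"rows":{"type":"array"},"squeeze":{"type":"number"}},"required":["rows"]}

```bash
mkdir -p pics; cat > h.py <<'E'
import numpy as np,cv2
from scipy.spatial.transform import Rotation as Ro
from plant import r
def cam(n,save=None):
    s=r.get_state(); c=r.capture(n); c['image']=np.array(c['image'])
    if n=='wrist':
        Rt=Ro.from_euler('xyz',s['eef_rot'],degrees=True).as_matrix(); T=np.array(c['T_tool_cam'])
        Rw=Rt@T[:3,:3]; p=Rt@T[:3,3]+np.array(s['tcp_pos']); c['R']=Rw.T; c['t']=-Rw.T@p
    c['R']=np.array(c['R']);c['t']=np.array(c['t'])
    if save: cv2.imwrite('pics/'+save,c['image'])
    return c
def ray(c,u,v):
    d=c['R'].T@np.array([(u-c['cx'])/c['fx'],(v-c['cy'])/c['fy'],1]); return -c['R'].T@c['t'],d/np.linalg.norm(d)
def onz(c,u,v,z):
    o,d=ray(c,u,v); return o+d*(z-o[2])/d[2]
def proj(c,X):
    p=c['R']@np.array(X)+c['t']; return np.array([c['fx']*p[0]/p[2]+c['cx'],c['fy']*p[1]/p[2]+c['cy']])
def tri(c1,a,c2,b):
    o1,d1=ray(c1,*a);o2,d2=ray(c2,*b)
    s=np.linalg.lstsq(np.c_[d1,-d2],o2-o1,rcond=None)[0]
    return (o1+d1*s[0]+o2+d2*s[1])/2,np.linalg.norm(o1+d1*s[0]-o2-d2*s[1])
E
python3 - <<'E'
from h import *
for n in('scene','side'):
    c=cam(n,n+'0.png'); print(n,c['fx'],c['cx'],c['cy'],-c['R'].T@c['t'],c['R'][2])
s=r.get_state();print(s)
E
```

```text
scene 531.7837689804702 312.55740470744405 238.00493184034343 [0.84416915 0.04884042 1.18363715] [-0.28662704 -0.05573586 -0.9564196 ]
side 542.8454697641295 325.51185464100547 238.5584754348561 [0.82407975 0.23200763 1.26075602] [-0.24215712 -0.20954885 -0.94733796]
{'time_s': 0.1, 'joints': array([-5.07559355e+01,  2.05885551e+01,  6.38483573e-01, -1.97085836e-02,
       -7.01362076e+01, -1.65097168e+01]), 'qd': array([-0.04282067, -0.10591009,  0.20226053,  0.03348526, -0.01009996,
        0.07499891]), 'joint_torque': array([-2.99257845e-04, -5.84163916e+01,  2.93750685e+01,  7.01546252e+00,
        1.01826258e-02, -7.49711035e-05]), 'tcp_pos': array([ 0.26069961, -0.62213566,  0.22569227]), 'eef_rot': array([ 1.79912012e+02, -6.75682238e-03, -1.57272358e+02]), 'contact_force': array([-0.19643505,  0.19779762, -0.66144255]), 'moment': array([-0.04639521, -0.03078532,  0.00692146]), 'gripper_force': 0.0, 'gripper_width': 0.08749506720062168}
```

View pics/scene0.png

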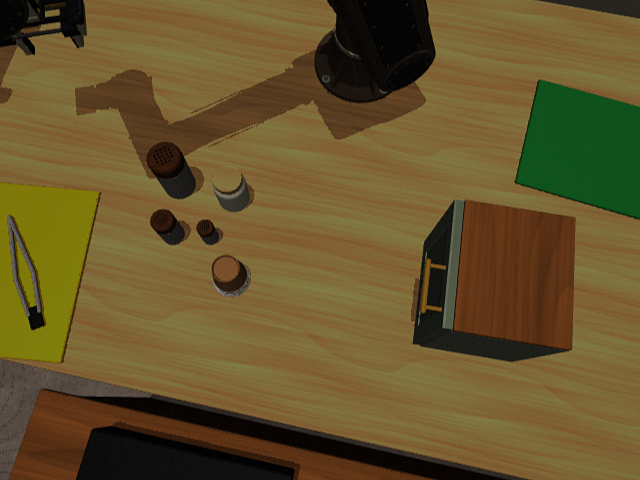

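View pics/side0.png

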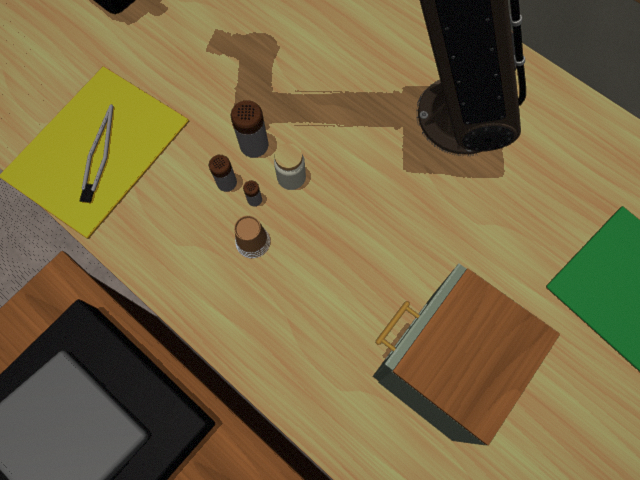

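Scene view: look-alike shakers are big (166,155), middle (163,220) and small (206,230). The middle one, at (163,220) scene and (220,165) side, is meant. Other items in the scene view: sugar jar (230,185), cups (230,270), cupboard top (515,275), handle bar (427,287).

```bash
python3 - <<'E'
from h import *
a=cam('scene');b=cam('side')
def blobs(c,lo,hi,box,amin):
    x0,y0,x1,y1=box; h=cv2.cvtColor(c['image'],cv2.COLOR_BGR2HSV)
    m=cv2.inRange(h,lo,hi); k=np.zeros_like(m);k[y0:y1,x0:x1]=m[y0:y1,x0:x1]
    cs,_=cv2.findContours(k,cv2.RETR_EXTERNAL,cv2.CHAIN_APPROX_NONE)
    return [x for x in cs if cv2.contourArea(x)>amin]
for n,c,p in(('a',a,[(163,220),(166,155),(206,228),(228,266),(228,180)]),('b',b,[(220,165),(247,115),(251,186),(248,228),(289,158)])):
    for q in p: print(n,q,cv2.cvtColor(c['image'],cv2.COLOR_BGR2HSV)[q[1],q[0]])
ha=a['image'];
im=np.hstack([cv2.resize(a['image'][130:300,130:260],None,fx=3,fy=3),cv2.resize(a['image'][190:360,400:530],None,fx=3,fy=3)])
cv2.imwrite('pics/crop1.png',im)
for n,z,p,q in(('shaker',.11,(162.5,219),(220,165)),('big',.14,(166,155),(247,115)),('small',.07,(206,228),(251,186)),('cups',.1,(228,266),(248,228)),('sugar',.12,(230,178),(289,158))):
    print(n,onz(a,*p,z),onz(b,*q,z),tri(a,p,b,q))
print('cupboard top a',[onz(a,*p,.28).round(3) for p in((464,200),(575,217),(572,348),(455,332))])
print('cupboard top b',[onz(b,*p,.28).round(3) for p in((464,268),(559,334),(488,444),(389,371))])
print('handle',[onz(a,*p,.2605).round(3) for p in((431,260),(424,312))],[onz(b,*p,.2605).round(3) for p in((406,304),(378,341))])
E
```

```text
a (163, 220) [  9 195  17]
a (166, 155) [  8 168  35]
a (206, 228) [  9 173  28]
a (228, 266) [ 14 166 121]
a (228, 180) [ 21 140 129]
b (220, 165) [ 12 145  44]
b (247, 115) [ 11 168  73]
b (251, 186) [ 10 163  64]
b (248, 228) [ 14 133 149]
b (289, 158) [ 21 109 159]
shaker [ 0.54833567 -0.33512618  0.11      ] [ 0.55342013 -0.32894291  0.11      ] (array([ 0.54398071, -0.34355369,  0.08290578]), np.float64(0.006276036754788606))
big [ 0.41523239 -0.35914786  0.14      ] [ 0.42522423 -0.35740261  0.14      ] (array([ 0.42897835, -0.34801982,  0.16267268]), np.float64(0.008762417360273524))
small [ 0.53728032 -0.24999855  0.07      ] [ 0.53546463 -0.25325977  0.07      ] (array([ 0.54098011, -0.24558241,  0.08781577]), np.float64(0.0023954130971537064))
cups [ 0.61668673 -0.17467594  0.1       ] [ 0.62310632 -0.17475246  0.1       ] (array([ 0.622473  , -0.17104312,  0.11338075]), np.float64(0.006009934700272706))
sugar [ 0.43026837 -0.21613977  0.12      ] [ 0.43765145 -0.21457284  0.12      ] (array([ 0.43759099, -0.21229132,  0.12988015]), np.float64(0.006823787008024828))
cupboard top a [array([0.445, 0.25 , 0.28 ]), array([0.435, 0.451, 0.28 ]), array([0.67 , 0.461, 0.28 ]), array([0.685, 0.266, 0.28 ])]
cupboard top b [array([0.448, 0.25 , 0.28 ]), array([0.437, 0.452, 0.28 ]), array([0.672, 0.462, 0.28 ]), array([0.687, 0.261, 0.28 ])]
handle [array([0.563, 0.211, 0.26 ]), array([0.658, 0.213, 0.26 ])] [array([0.568, 0.209, 0.26 ]), array([0.656, 0.213, 0.26 ])]
```

View pics/crop1.png

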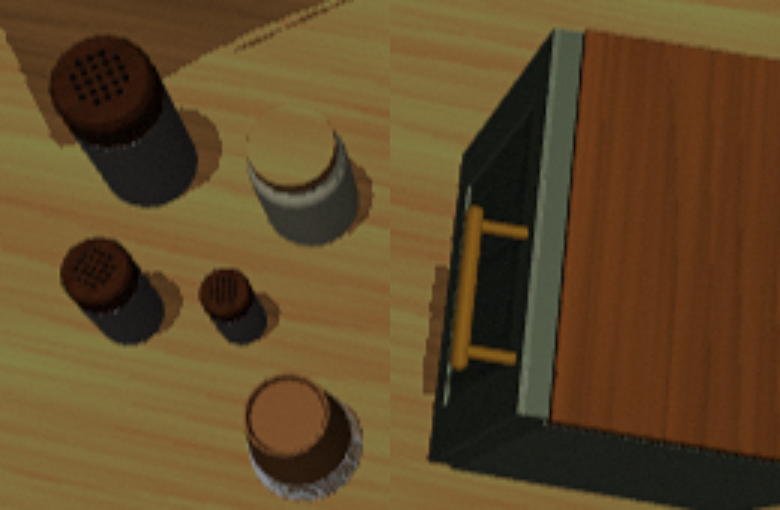

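Crop: the middle shaker, with pierced lid, sits at scene (163,220). The handle bar runs from (431,260) to (424,312). Its measured position agrees with the cupboard geometry to about 4 mm, so I'll move now.

```bash
cat > plan.py <<'E'
import sys,json
from h import *
def rows(target,f,step=0.05,start=None,n=None):
    "target x,y,z,yaw(deg), tool down -> rows in tool axes from the measured pose"
    s=r.get_state(); p=np.array(s['tcp_pos']) if start is None else np.array(start[:3]); y=s['eef_rot'][2] if start is None else start[3]
    t=np.array(target[:3]); dy=np.radians((target[3]-y+180)%360-180); y=np.radians(y)
    n=n or max(1,int(np.ceil(max(np.linalg.norm(t-p)/step,abs(dy)/0.079))))
    out=[]
    for i in range(n):
        R=Ro.from_euler('xyz',[np.pi,0,y]).as_matrix(); d=(t-p)/(n-i)
        sl=(R.T@d/0.15).round(3); w=round((np.radians(target[3])-y+np.pi)%(2*np.pi)-np.pi,6)/(n-i)
        rz=round(-w/0.08,2); p=p+R@sl*0.15; y-=rz*0.08
        out.append({"slide":sl.tolist(),"delta_rot":[0,0,rz],"fingers":f})
    return out,[*p,np.degrees(y)]
def show(wps,f,step=0.05):
    st=None;al=[]
    for w in wps:
        o,st=rows(w,f,step,st); al+=o
    for i in range(0,len(al),8): print(json.dumps(al[i:i+8]))
E
python3 -c "
from plan import *
show([(.30,-.55,.36,-150),(.595,.20,.40,-87.4)],-1,.055)"
```

```text
[{"slide": [-0.143, 0.114, -0.298], "delta_rot": [0, 0, -0.53], "fingers": -1}, {"slide": [-0.147, 0.109, -0.298], "delta_rot": [0, 0, -0.53], "fingers": -1}, {"slide": [-0.152, 0.102, -0.298], "delta_rot": [0, 0, -0.53], "fingers": -1}, {"slide": [-0.28, 0.223, -0.018], "delta_rot": [0, 0, -0.91], "fingers": -1}, {"slide": [-0.296, 0.202, -0.018], "delta_rot": [0, 0, -0.91], "fingers": -1}, {"slide": [-0.31, 0.18, -0.018], "delta_rot": [0, 0, -0.91], "fingers": -1}, {"slide": [-0.322, 0.157, -0.018], "delta_rot": [0, 0, -0.91], "fingers": -1}, {"slide": [-0.332, 0.133, -0.018], "delta_rot": [0, 0, -0.91], "fingers": -1}]
[{"slide": [-0.341, 0.109, -0.018], "delta_rot": [0, 0, -0.91], "fingers": -1}, {"slide": [-0.348, 0.084, -0.018], "delta_rot": [0, 0, -0.91], "fingers": -1}, {"slide": [-0.354, 0.058, -0.018], "delta_rot": [0, 0, -0.91], "fingers": -1}, {"slide": [-0.357, 0.032, -0.017], "delta_rot": [0, 0, -0.91], "fingers": -1}, {"slide": [-0.358, 0.006, -0.018], "delta_rot": [0, 0, -0.91], "fingers": -1}, {"slide": [-0.358, -0.02, -0.017], "delta_rot": [0, 0, -0.91], "fingers": -1}, {"slide": [-0.355, -0.046, -0.018], "delta_rot": [0, 0, -0.91], "fingers": -1}, {"slide": [-0.351, -0.072, -0.017], "delta_rot": [0, 0, -0.91], "fingers": -1}]
[{"slide": [-0.345, -0.097, -0.018], "delta_rot": [0, 0, -0.91], "fingers": -1}, {"slide": [-0.336, -0.122, -0.017], "delta_rot": [0, 0, -0.91], "fingers": -1}]
```

play_rows(rows=[{"slide": [-0.14,0.11,-0.3],"delta_rot": [0,0,-0.53],"fingers": -1},{"slide": [-0.15,0.11,-0.3],"delta_rot": [0,0,-0.53],"fingers": -1},{"slide": [-0.15,0.1,-0.3],"delta_rot": [0,0,-0.53],"fingers": -1},{"slide": [-0.28,0.22,-0.02],"delta_rot": [0,0,-0.91],"fingers": -1},{"slide": [-0.3,0.2,-0.02],"delta_rot": [0,0,-0.91],"fingers": -1},{"slide": [-0.31,0.18,-0.02],"delta_rot": [0,0,-0.91],"fingers": -1},{"slide": [-0.32,0.16,-0.02],"delta_rot": [0,0,-0.91],"fingers": -1},{"slide": [-0.33,0.13,-0.02],"delta_rot": [0,0,-0.91],"fingers": -1}])

```text
time_s: 1.2
tcp_pos: [0.3992, -0.3, 0.3767]
eef_rot: [-180.0, 0.0, -129.0]
contact_force: [1.6, -0.7, -0.1]
gripper_width: 0.0133
gripper_force: 0.0
```

play_rows(rows=[{"slide": [-0.34,0.11,-0.02],"delta_rot": [0,0,-0.91],"fingers": -1},{"slide": [-0.35,0.08,-0.02],"delta_rot": [0,0,-0.91],"fingers": -1},{"slide": [-0.35,0.06,-0.02],"delta_rot": [0,0,-0.91],"fingers": -1},{"slide": [-0.36,0.03,-0.02],"delta_rot": [0,0,-0.91],"fingers": -1},{"slide": [-0.36,0.0,-0.02],"delta_rot": [0,0,-0.91],"fingers": -1},{"slide": [-0.36,-0.02,-0.02],"delta_rot": [0,0,-0.91],"fingers": -1},{"slide": [-0.35,-0.05,-0.02],"delta_rot": [0,0,-0.91],"fingers": -1},{"slide": [-0.35,-0.07,-0.02],"delta_rot": [0,0,-0.91],"fingers": -1}])

```text
time_s: 2.2
tcp_pos: [0.558, 0.0992, 0.4007]
eef_rot: [-180.0, 0.0, -95.6]
contact_force: [1.0, -0.3, 0.3]
gripper_width: 0.0003
gripper_force: 0.0
```

play_rows(rows=[{"slide": [-0.34,-0.1,-0.02],"delta_rot": [0,0,-0.91],"fingers": -1},{"slide": [-0.34,-0.12,-0.02],"delta_rot": [0,0,-0.91],"fingers": -1},{"slide": [0,0,0],"delta_rot": [0,0,0],"fingers": -1}])

```text
time_s: 2.58
tcp_pos: [0.5977, 0.2004, 0.4043]
eef_rot: [179.8, -0.1, -87.2]
contact_force: [0.2, 0.0, -0.4]
gripper_width: 0.0004
gripper_force: 0.0
```

```bash
python3 - <<'E'
from h import *
s=r.get_state();print(s['time_s'],s['tcp_pos'],s['eef_rot'],s['joints'])
c=cam('wrist','w1.png');print(-c['R'].T@c['t'],c['R'][2],c['fx'])
for P in((.611,.2115,.2605),(.614,.208,.2605),(.447,.25,.275),(.687,.261,.275)):print(proj(c,P))
E
```

```text
2.575 [0.59773357 0.20042945 0.40426299] [ 1.79832184e+02 -6.72912380e-02 -8.71964555e+01] [ 3.62261750e+01  1.32813771e+01  1.30483083e+01 -3.62714909e-02
 -8.99440599e+01 -3.34226376e+01]
[0.59976226 0.13211003 0.56279138] [-0.0159485   0.25471402 -0.9668849 ] 357.8836919245903
[298.54915066 242.96062893]
[295.24972051 238.90933766]
[484.9571497  298.96970192]
[207.88603777 298.31633757]
```

View pics/w1.png

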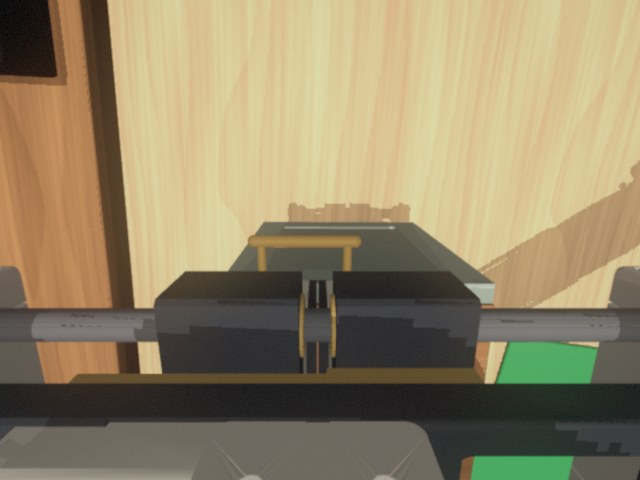

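Wrist view: the bar runs from (248,241) to (361,241), level in the image, with its legs at x=262 and 347. The door's hinge-side top corner is near (494,285).

```bash
python3 - <<'E'
from plan import *
c=cam('wrist')
h=cv2.cvtColor(c['image'],cv2.COLOR_BGR2HSV); m=cv2.inRange(h,(8,120,60),(28,255,255))
cols=[]
for u in(275,290,305,320,335):
    v=np.where(m[225:262,u])[0]+225; cols.append((u,v.min(),v.max(),c['image'][241,u].tolist()))
print(cols)
A=onz(c,248,241.5,.255);B=onz(c,361,241.5,.255);print(A,B,(A+B)/2,np.degrees(np.arctan2((A-B)[1],(A-B)[0])),np.linalg.norm(A-B))
a=np.radians(2.6);H=np.array([.447,.250]);d=np.array([np.cos(a),np.sin(a)]);o=np.array([d[1],-d[0]])
M=((A+B)/2)[:2]; print('hinge from handle',M-.165*d-.05*o)
T=M-o*.0203; print('hook',T)
show([(*T,.32,-87.4),(*T,.234,-87.4)],-1,.04)
E
```

```text
[(275, np.int64(237), np.int64(248), [78, 135, 165]), (290, np.int64(237), np.int64(248), [78, 135, 165]), (305, np.int64(237), np.int64(248), [75, 132, 163]), (320, np.int64(237), np.int64(248), [74, 131, 163]), (335, np.int64(237), np.int64(248), [74, 132, 163])]
[0.65588733 0.21220862 0.255     ] [0.55546574 0.20746117 0.255     ] [0.60567654 0.20983489 0.255     ] 2.7066541950905556 0.1005337458657964
hinge from handle [0.43857825 0.25229853]
hook [0.60475567 0.230114  ]
[{"slide": [-0.071, -0.02, 0.191], "delta_rot": [0, 0, 0.0], "fingers": -1}, {"slide": [-0.071, -0.02, 0.19], "delta_rot": [0, 0, 0.0], "fingers": -1}, {"slide": [-0.072, -0.021, 0.191], "delta_rot": [0, 0, 0.01], "fingers": -1}, {"slide": [0.0, 0.0, 0.191], "delta_rot": [0, 0, -0.0], "fingers": -1}, {"slide": [0.0, 0.0, 0.191], "delta_rot": [0, 0, -0.0], "fingers": -1}, {"slide": [0.0, 0.0, 0.191], "delta_rot": [0, 0, -0.0], "fingers": -1}]
```

play_rows(rows=[{"slide": [-0.07,-0.02,0.19],"delta_rot": [0,0,0],"fingers": -1},{"slide": [-0.07,-0.02,0.19],"delta_rot": [0,0,0],"fingers": -1},{"slide": [-0.065,-0.025,0.15],"delta_rot": [0,0,0.03],"fingers": -1},{"slide": [0,0,0.1],"delta_rot": [0,0,0],"fingers": -1},{"slide": [0,0,0.1],"delta_rot": [0,0,0],"fingers": -1},{"slide": [0,0,0],"delta_rot": [0,0,0],"fingers": -1}])

```text
time_s: 3.42
tcp_pos: [0.6051, 0.2274, 0.2964]
eef_rot: [179.9, -0.0, -87.6]
contact_force: [-0.3, -0.0, -0.5]
gripper_width: 0.0006
gripper_force: 0.0
```

play_rows(rows=[{"slide": [-0.02,-0.005,0.08],"delta_rot": [0,0,0],"fingers": -1},{"slide": [0,0,0.08],"delta_rot": [0,0,0],"fingers": -1},{"slide": [0,0,0.08],"delta_rot": [0,0,0],"fingers": -1},{"slide": [0,0,0.08],"delta_rot": [0,0,0],"fingers": -1},{"slide": [0,0,0.08],"delta_rot": [0,0,0],"fingers": -1},{"slide": [0,0,0],"delta_rot": [0,0,0],"fingers": -1}])

```text
time_s: 4.18
tcp_pos: [0.6056, 0.231, 0.2357]
eef_rot: [179.9, -0.1, -87.6]
contact_force: [0.3, -0.1, 0.3]
gripper_width: 0.0003
gripper_force: 0.0
```

play_rows(rows=[{"slide": [0.04,0,0],"delta_rot": [0,0,0],"fingers": -1},{"slide": [0.06,0.01,0],"delta_rot": [0,0,0.4],"fingers": -1},{"slide": [0.085,0.02,0],"delta_rot": [0,0,1],"fingers": -1},{"slide": [0.085,0.02,0],"delta_rot": [0,0,1],"fingers": -1},{"slide": [0.085,0.02,0],"delta_rot": [0,0,1],"fingers": -1},{"slide": [0.085,0.02,0],"delta_rot": [0,0,1],"fingers": -1}])

```text
time_s: 4.92
tcp_pos: [0.5879, 0.1669, 0.2378]
eef_rot: [-180.0, 0.1, -107.9]
contact_force: [0.0, 2.4, -0.2]
gripper_width: 0.0005
gripper_force: 0.7
```

```bash
python3 - <<'E'
from h import *
cam('scene','s1.png')
E
```

```text
(no output)
```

View pics/s1.png

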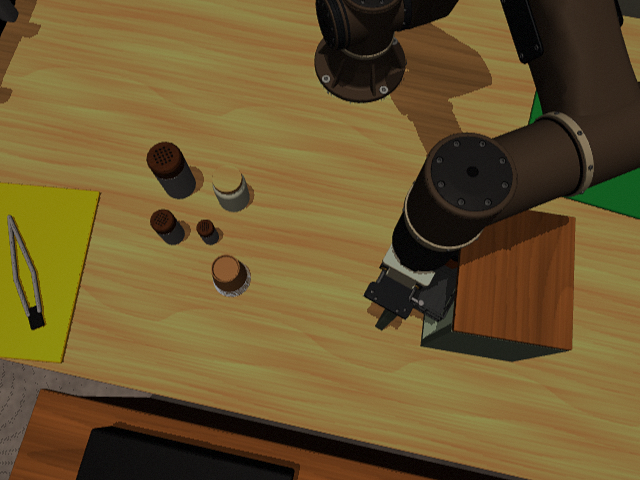

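Scene view: the gripper has hooked the handle and the door stands ajar, with its free edge near (383,322). I'll continue along the arc.

play_rows(rows=[{"slide": [0.088,0.02,0],"delta_rot": [0,0,1],"fingers": -1},{"slide": [0.088,0.02,0],"delta_rot": [0,0,1],"fingers": -1},{"slide": [0.088,0.02,0],"delta_rot": [0,0,1],"fingers": -1},{"slide": [0.088,0.02,0],"delta_rot": [0,0,1],"fingers": -1},{"slide": [0.088,0.02,0],"delta_rot": [0,0,1],"fingers": -1},{"slide": [0.088,0.02,0],"delta_rot": [0,0,1],"fingers": -1}])

```text
time_s: 5.72
tcp_pos: [0.5343, 0.1074, 0.2378]
eef_rot: [-180.0, 0.1, -135.3]
contact_force: [0.3, 2.7, 0.1]
gripper_width: 0.0007
gripper_force: 0.7
```

play_rows(rows=[{"slide": [0.088,0.02,0],"delta_rot": [0,0,1],"fingers": -1},{"slide": [0.088,0.02,0],"delta_rot": [0,0,1],"fingers": -1},{"slide": [0.088,0.02,0],"delta_rot": [0,0,1],"fingers": -1},{"slide": [0.088,0.02,0],"delta_rot": [0,0,1],"fingers": -1},{"slide": [0.088,0.02,0],"delta_rot": [0,0,1],"fingers": -1},{"slide": [0.06,0.02,0],"delta_rot": [0,0,1],"fingers": -1},{"slide": [0,0,0],"delta_rot": [0,0,0],"fingers": -1}])

```text
time_s: 6.6
tcp_pos: [0.4626, 0.0806, 0.2379]
eef_rot: [180.0, 0.1, -162.6]
contact_force: [0.3, 0.0, -0.2]
gripper_width: 0.0006
gripper_force: 0.0
```

```bash
python3 - <<'E'
from plan import *
s=r.get_state();p=np.array(s['tcp_pos']);print(p,s['eef_rot'])
H=np.array([.443,.251]);v=p[:2]-H;print(np.linalg.norm(v),np.degrees(np.arctan2(v[1],v[0])))
E
```

```text
[0.46264948 0.08063902 0.23793535] [ 1.79981442e+02  9.87908492e-02 -1.62615122e+02]
0.17149042139859547 -83.42056455774875
```

```bash
python3 -c "
from plan import *
show([(.4626,.0806,.40,-162.6),(.535,-.333,.36,-135)],0.9,.055)"
```

```text
[{"slide": [0.0, -0.0, -0.36], "delta_rot": [0, 0, -0.0], "fingers": 0.9}, {"slide": [0.0, -0.0, -0.36], "delta_rot": [0, 0, -0.0], "fingers": 0.9}, {"slide": [0.0, -0.0, -0.36], "delta_rot": [0, 0, -0.0], "fingers": 0.9}, {"slide": [0.045, -0.347, 0.033], "delta_rot": [0, 0, -0.75], "fingers": 0.9}, {"slide": [0.066, -0.344, 0.033], "delta_rot": [0, 0, -0.75], "fingers": 0.9}, {"slide": [0.087, -0.339, 0.033], "delta_rot": [0, 0, -0.75], "fingers": 0.9}, {"slide": [0.107, -0.333, 0.033], "delta_rot": [0, 0, -0.75], "fingers": 0.9}, {"slide": [0.127, -0.326, 0.034], "delta_rot": [0, 0, -0.76], "fingers": 0.9}]
[{"slide": [0.146, -0.318, 0.033], "delta_rot": [0, 0, -0.75], "fingers": 0.9}, {"slide": [0.165, -0.309, 0.034], "delta_rot": [0, 0, -0.76], "fingers": 0.9}, {"slide": [0.183, -0.297, 0.033], "delta_rot": [0, 0, -0.75], "fingers": 0.9}]
```

play_rows(rows=[{"slide": [0,0,-0.36],"delta_rot": [0,0,0],"fingers": -1},{"slide": [0,0,-0.36],"delta_rot": [0,0,0],"fingers": -1},{"slide": [0,0,-0.36],"delta_rot": [0,0,0],"fingers": -1},{"slide": [0.05,-0.35,0.03],"delta_rot": [0,0,-0.75],"fingers": 0.9},{"slide": [0.07,-0.34,0.03],"delta_rot": [0,0,-0.75],"fingers": 0.9},{"slide": [0.09,-0.34,0.03],"delta_rot": [0,0,-0.75],"fingers": 0.9},{"slide": [0.11,-0.33,0.03],"delta_rot": [0,0,-0.75],"fingers": 0.9},{"slide": [0.13,-0.33,0.03],"delta_rot": [0,0,-0.75],"fingers": 0.9}])

```text
time_s: 7.6
tcp_pos: [0.5054, -0.1812, 0.3768]
eef_rot: [-180.0, 0.0, -145.2]
contact_force: [0.9, 0.7, 0.3]
gripper_width: 0.0447
gripper_force: 0.0
```

play_rows(rows=[{"slide": [0.15,-0.32,0.03],"delta_rot": [0,0,-0.75],"fingers": 0.9},{"slide": [0.165,-0.31,0.03],"delta_rot": [0,0,-0.75],"fingers": 0.9},{"slide": [0.18,-0.3,0.03],"delta_rot": [0,0,-0.75],"fingers": 0.9},{"slide": [0,0,0],"delta_rot": [0,0,0],"fingers": 0.9}])

```text
time_s: 8.1
tcp_pos: [0.5321, -0.3384, 0.3608]
eef_rot: [179.8, -0.1, -135.2]
contact_force: [-0.3, -0.2, -0.1]
gripper_width: 0.0814
gripper_force: 0.0
```

```bash
python3 - <<'E'
from h import *
s=r.get_state();print(s['tcp_pos'],s['eef_rot'],s['joints'])
c=cam('wrist','w2.png'); b=cam('side','b2.png')
print(proj(c,(.551,-.333,.11)))
w=c['image'][0:480,80:560]; x=b['image'][160:480,260:560]
cv2.imwrite('pics/v2.png',np.hstack([cv2.resize(w,(400,400)),cv2.resize(x,(375,400))]))
E
```

```text
[ 0.53212498 -0.3384128   0.36080017] [ 1.79846374e+02 -1.09679365e-01 -1.35242940e+02] [-1.47377640e+01  1.35088064e+01  7.94197906e+00  1.65876734e-02
 -8.46212093e+01 -3.05069046e+01]
[307.13433615 226.9116101 ]
```

View pics/v2.png

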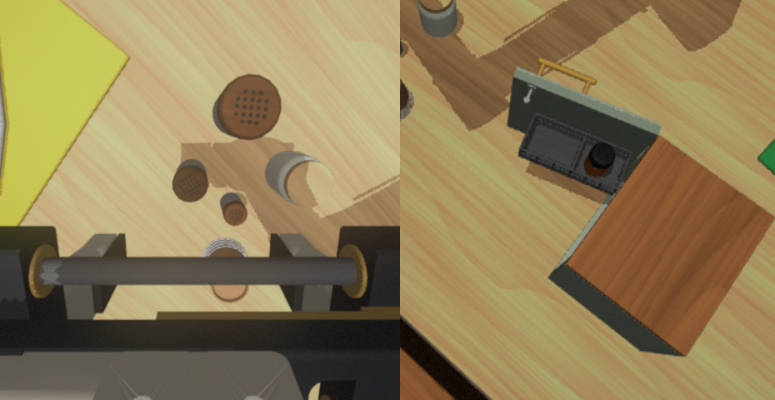

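Left (wrist): the middle shaker's lid is at about full-frame (308,217), close to the predicted (307,227). Right (side): the door is wide open, the empty rack place is near full-frame (381,270), and the spice jar stands near (421,285).

```bash
python3 - <<'E'
from h import *
c=cam('wrist');a=cam('scene');b=cam('side')
def lid(c,g,rr=22):
    h=cv2.cvtColor(c['image'],cv2.COLOR_BGR2HSV);m=cv2.inRange(h,(0,90,0),(20,255,110))
    k=np.zeros_like(m);cv2.circle(k,g,rr,255,-1);m&=k
    m=cv2.morphologyEx(m,cv2.MORPH_CLOSE,np.ones((5,5)))
    cs,_=cv2.findContours(m,cv2.RETR_EXTERNAL,cv2.CHAIN_APPROX_NONE);x=max(cs,key=cv2.contourArea)
    return cv2.minEnclosingCircle(x),cv2.boundingRect(x)
for n,cc,g in(('w',c,(308,217)),('a',a,(163,219)),('b',b,(220,165))):
    ci,bb=lid(cc,g,26 if n=='w' else 16); print(n,ci,bb,onz(cc,*ci[0],.107))
print(np.hypot(*(proj(c,(.551,-.333,.11))-proj(c,(.551+.026,-.333,.11)))))
# door corners
for n,cc in(('a',a),('b',b)):
    print(n,'top hinge/free guesses H:',proj(cc,(.443,.251,.275)))
x=a['image'][150:350,330:530];y=b['image'][190:340,330:500]
cv2.imwrite('pics/v3.png',np.hstack([cv2.resize(x,(400,400)),cv2.resize(y,(400,400))]))
E
```

```text
w ((306.6689453125, 217.6964569091797), 21.706886291503906) (286, 196, 42, 44) [ 0.54480534 -0.33805713  0.107     ]
a ((164.61476135253906, 220.50819396972656), 15.02619457244873) (150, 209, 30, 26) [ 0.54982835 -0.33080865  0.107     ]
b ((221.1167449951172, 167.26211547851562), 13.7269287109375) (208, 155, 27, 25) [ 0.55521684 -0.32430508  0.107     ]
21.663038785331175
a top hinge/free guesses H: [463.65734089 200.22653348]
b top hinge/free guesses H: [465.63911222 267.15160169]
```

View pics/v3.png

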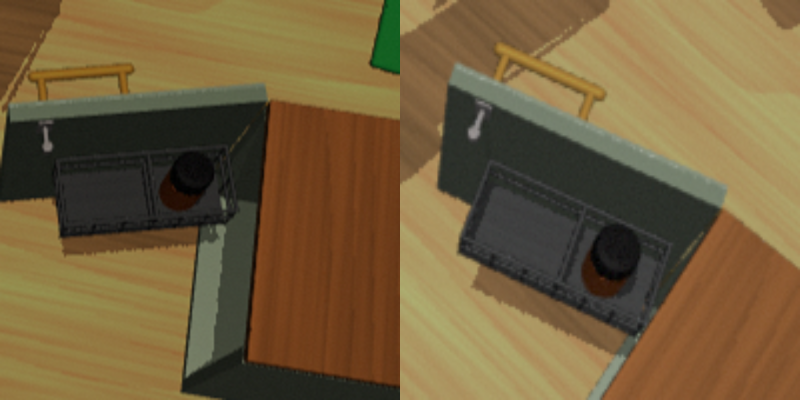

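Crops: the rack is clear. The door-top inner edge runs (334,210.5)→(463,200) in the scene view and (351,223)→(466,269) in the side view. The spice jar stands in the hinge-side place.

```bash
python3 - <<'E'
from plan import *
a=cam('scene');b=cam('side')
for c,f,h in((a,(334,210.5),(463,200)),(b,(350.8,223),(466,268.7))):
    F=onz(c,*f,.275)[:2];Hh=onz(c,*h,.275)[:2];d=(F-Hh)/np.linalg.norm(F-Hh)
    n=np.array([-d[1],d[0]])
    print(F,Hh,np.linalg.norm(F-Hh),np.degrees(np.arctan2(d[1],d[0])),'place from free',F-d*(.237-.143)+n*.045,'from hinge',Hh+d*.143+n*.045)
# rack floor corners check: scene crop empty-place floor (62..148,165..225)/2; z=.135
P=onz(a,330+105/2,150+195/2,.135);print('a rack mid',P)
P=onz(b,330+527/2.353,190+228/2.667,.135);print('b rack mid',P)
show([(.545,-.338,.20,-135)],0.9,.055)
E
```

```text
[0.51260291 0.02304111] [0.44281328 0.24976592] 0.2372229600804959 -72.89077441379327 place from free [0.5279572  0.12611994] from hinge [0.52789161 0.12633303]
[0.51608195 0.03030462] [0.44500876 0.25329684] 0.23404470783680925 -72.32162023574216 place from free [0.53041156 0.13353089] from hinge [0.531309   0.13071516]
a rack mid [0.51960429 0.13230509 0.135     ]
b rack mid [0.28061801 0.40776746 0.135     ]
[{"slide": [-0.014, -0.026, 0.364], "delta_rot": [0, 0, -0.01], "fingers": 0.9}, {"slide": [-0.014, -0.026, 0.364], "delta_rot": [0, 0, -0.01], "fingers": 0.9}, {"slide": [-0.014, -0.027, 0.364], "delta_rot": [0, 0, -0.01], "fingers": 0.9}]
```

play_rows(rows=[{"slide": [-0.015,-0.025,0.36],"delta_rot": [0,0,0],"fingers": 0.9},{"slide": [-0.015,-0.025,0.36],"delta_rot": [0,0,0],"fingers": 0.9},{"slide": [-0.015,-0.03,0.36],"delta_rot": [0,0,0],"fingers": 0.9},{"slide": [0,0,0],"delta_rot": [0,0,0],"fingers": 0.9}])

```text
time_s: 8.95
tcp_pos: [0.5432, -0.3371, 0.1974]
eef_rot: [179.6, -0.2, -135.2]
contact_force: [0.1, 0.1, 0.8]
gripper_width: 0.0833
gripper_force: 0.0
```

```bash
python3 - <<'E'
from plan import *
s=r.get_state();print(s['tcp_pos'],s['eef_rot'][2])
c=cam('wrist','w3.png');g=proj(c,(.545,-.338,.11));print(g)
h=cv2.cvtColor(c['image'],cv2.COLOR_BGR2HSV);m=cv2.inRange(h,(0,90,0),(20,255,130))
m=cv2.morphologyEx(m,cv2.MORPH_CLOSE,np.ones((9,9)))
cs,_=cv2.findContours(m,cv2.RETR_EXTERNAL,cv2.CHAIN_APPROX_NONE)
for x in cs:
    if cv2.contourArea(x)>300: ci=cv2.minEnclosingCircle(x);print(cv2.contourArea(x),ci,cv2.boundingRect(x),onz(c,*ci[0],.11))
b=cam('side');print(onz(b,384,275.5,.135))
E
```

```text
[ 0.54320724 -0.33712751  0.19744403] -135.16539667866778
[311.48758644 251.87314598]
5584.5 ((455.5, 376.0), 183.67440795898438) (272, 342, 368, 49) [ 0.53740615 -0.1857615   0.11      ]
1400.0 ((501.06903076171875, 322.2071228027344), 37.86140060424805) (477, 286, 54, 74) [ 0.48332416 -0.19725502  0.11      ]
398.0 ((216.95130920410156, 295.2171630859375), 16.85259246826172) (204, 281, 26, 27) [ 0.61767781 -0.36411488  0.11      ]
1305.0 ((399.0, 299.0), 29.274662017822266) (370, 277, 59, 32) [ 0.52513654 -0.26637322  0.11      ]
2675.0 ((113.75, 313.5), 49.646976470947266) (69, 272, 79, 86) [ 0.68281207 -0.40908998  0.11      ]
1683.5 ((580.5, 279.5), 58.67292022705078) (522, 271, 118, 27) [ 0.42100296 -0.18308743  0.11      ]
3726.5 ((311.3651123046875, 249.5651092529297), 35.56709671020508) (277, 214, 69, 72) [ 0.54384359 -0.33926544  0.11      ]
584.5 ((521.0, 239.5), 40.84431457519531) (493, 207, 55, 65) [ 0.43354306 -0.23863868  0.11      ]
16357.5 ((440.5, 92.5), 78.16978454589844) (369, 19, 145, 147) [ 0.41115403 -0.35394645  0.11      ]
[0.51787389 0.13228652 0.135     ]
```

View pics/w3.png

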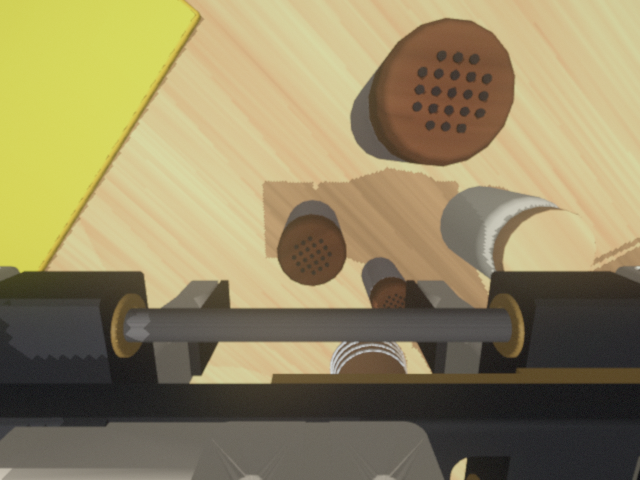

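Wrist view: the middle shaker's lid is at (311,250) with the expected radius. It lies between the two fingers with free space around it, so I descend.

play_rows(rows=[{"slide": [0,-0.01,0.2],"delta_rot": [0,0,0],"fingers": 0.9},{"slide": [0,0,0.2],"delta_rot": [0,0,0],"fingers": 0.9},{"slide": [0,0,0.2],"delta_rot": [0,0,0],"fingers": 0.9},{"slide": [0,0,0.19],"delta_rot": [0,0,0],"fingers": 0.9},{"slide": [0,0,0],"delta_rot": [0,0,0],"fingers": 0.9}])

```text
time_s: 9.68
tcp_pos: [0.5468, -0.3399, 0.0837]
eef_rot: [-180.0, -0.0, -135.2]
contact_force: [0.6, -0.7, 0.8]
gripper_width: 0.0834
gripper_force: 0.0
```

play_rows(rows=[{"slide": [0,0,0],"delta_rot": [0,0,0],"fingers": -1},{"slide": [0,0,0],"delta_rot": [0,0,0],"fingers": -1},{"slide": [0,0,0],"delta_rot": [0,0,0],"fingers": -1},{"slide": [0,0,0],"delta_rot": [0,0,0],"fingers": -1},{"slide": [0,0,0],"delta_rot": [0,0,0],"fingers": -1}], squeeze=30)

```text
time_s: 10.3
tcp_pos: [0.5464, -0.3399, 0.0832]
eef_rot: [-180.0, 0.0, -135.2]
contact_force: [-1.9, 1.3, 6.0]
gripper_width: 0.0509
gripper_force: 30.0
```

```bash
python3 -c "
from plan import *
show([(.5464,-.3399,.40,-135),(.529,.129,.42,-162.6)],-1,.055)"
```

```text
[{"slide": [0.0, 0.0, -0.352], "delta_rot": [0, 0, -0.01], "fingers": -1}, {"slide": [0.0, 0.0, -0.352], "delta_rot": [0, 0, -0.01], "fingers": -1}, {"slide": [0.0, 0.0, -0.352], "delta_rot": [0, 0, -0.01], "fingers": -1}, {"slide": [0.0, 0.0, -0.352], "delta_rot": [0, 0, -0.01], "fingers": -1}, {"slide": [0.0, 0.0, -0.352], "delta_rot": [0, 0, -0.0], "fingers": -1}, {"slide": [0.0, 0.0, -0.352], "delta_rot": [0, 0, -0.01], "fingers": -1}, {"slide": [-0.237, 0.255, -0.015], "delta_rot": [0, 0, 0.67], "fingers": -1}, {"slide": [-0.223, 0.267, -0.015], "delta_rot": [0, 0, 0.67], "fingers": -1}]
[{"slide": [-0.208, 0.278, -0.015], "delta_rot": [0, 0, 0.67], "fingers": -1}, {"slide": [-0.193, 0.289, -0.015], "delta_rot": [0, 0, 0.67], "fingers": -1}, {"slide": [-0.177, 0.299, -0.015], "delta_rot": [0, 0, 0.67], "fingers": -1}, {"slide": [-0.16, 0.308, -0.015], "delta_rot": [0, 0, 0.67], "fingers": -1}, {"slide": [-0.144, 0.317, -0.014], "delta_rot": [0, 0, 0.67], "fingers": -1}, {"slide": [-0.126, 0.324, -0.015], "delta_rot": [0, 0, 0.67], "fingers": -1}, {"slide": [-0.109, 0.329, -0.014], "delta_rot": [0, 0, 0.67], "fingers": -1}]
```

Gentler start for the loaded move.

play_rows(rows=[{"slide": [0,0,-0.15],"delta_rot": [0,0,0],"fingers": -1},{"slide": [0,0,-0.3],"delta_rot": [0,0,0],"fingers": -1},{"slide": [0,0,-0.35],"delta_rot": [0,0,0],"fingers": -1},{"slide": [0,0,-0.35],"delta_rot": [0,0,0],"fingers": -1},{"slide": [0,0,-0.35],"delta_rot": [0,0,0],"fingers": -1},{"slide": [0,0,-0.35],"delta_rot": [0,0,0],"fingers": -1},{"slide": [0,0,-0.25],"delta_rot": [0,0,0],"fingers": -1},{"slide": [-0.12,0.13,-0.01],"delta_rot": [0,0,0.33],"fingers": -1}])

```text
time_s: 11.3
tcp_pos: [0.546, -0.3144, 0.4015]
eef_rot: [-179.8, 0.1, -136.9]
contact_force: [-0.1, 0.2, -3.3]
gripper_width: 0.0509
gripper_force: 30.0
```

play_rows(rows=[{"slide": [-0.23,0.26,-0.01],"delta_rot": [0,0,0.67],"fingers": -1},{"slide": [-0.22,0.27,-0.01],"delta_rot": [0,0,0.67],"fingers": -1},{"slide": [-0.2,0.28,-0.01],"delta_rot": [0,0,0.67],"fingers": -1},{"slide": [-0.19,0.29,-0.01],"delta_rot": [0,0,0.67],"fingers": -1},{"slide": [-0.17,0.3,-0.01],"delta_rot": [0,0,0.67],"fingers": -1},{"slide": [-0.15,0.31,-0.01],"delta_rot": [0,0,0.67],"fingers": -1},{"slide": [-0.13,0.32,-0.01],"delta_rot": [0,0,0.67],"fingers": -1},{"slide": [0,0,0],"delta_rot": [0,0,0.67],"fingers": -1}])

```text
time_s: 12.3
tcp_pos: [0.5345, 0.0529, 0.4086]
eef_rot: [179.9, -0.1, -161.2]
contact_force: [-0.7, 0.3, -2.8]
gripper_width: 0.0511
gripper_force: 30.0
```

```bash
python3 - <<'E'
from plan import *
s=r.get_state();print(s['tcp_pos'],s['eef_rot'],s['gripper_width'],s['gripper_force'],s['joints'])
b=cam('side');a=cam('scene');c=cam('wrist')
cv2.imwrite('pics/v4.png',np.hstack([cv2.resize(c['image'],(480,360)),cv2.resize(a['image'][120:390,320:530],(280,360))]))
show([(.529,.129,.40,-162.6),(.529,.129,.30,-162.6)],-1,.05)
E
```

```text
[0.53445646 0.05291042 0.40861408] [ 1.79943765e+02 -7.24027523e-02 -1.61169123e+02] 0.05113298340394653 29.984602735494263 [ 2.65281119e+01  3.69880703e+00  2.18179388e+00 -6.54464209e-02
 -8.85472062e+01 -9.76955749e+01]
[{"slide": [-0.067, 0.255, 0.03], "delta_rot": [0, 0, 0.15], "fingers": -1}, {"slide": [-0.064, 0.257, 0.029], "delta_rot": [0, 0, 0.16], "fingers": -1}, {"slide": [0.0, -0.0, 0.222], "delta_rot": [0, 0, -0.0], "fingers": -1}, {"slide": [0.0, -0.0, 0.223], "delta_rot": [0, 0, -0.0], "fingers": -1}, {"slide": [0.0, -0.0, 0.222], "delta_rot": [0, 0, -0.0], "fingers": -1}]
```

View pics/v4.png

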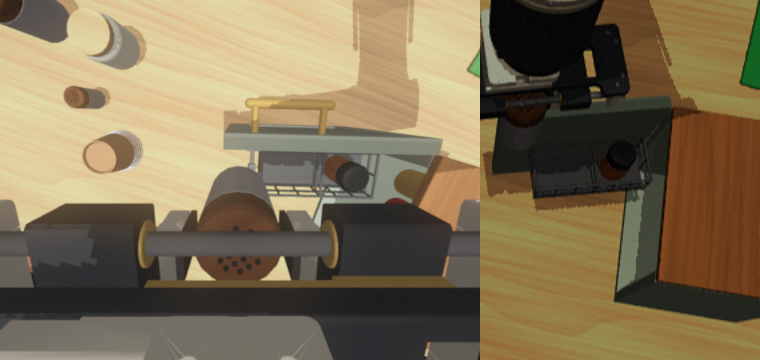

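Wrist view: the shaker hangs upright in the grip. In the half-size frame the door-top strip is at (223–440,137–156), the empty rack place near (285,172), and the spice jar at (350,178). I refine the door line numerically.

```bash
python3 - <<'E'
from plan import *
c=cam('wrist');g=cv2.cvtColor(c['image'],cv2.COLOR_BGR2GRAY).astype(int)
for u in(320,350,380,460,520): print(u,g[165:225,u].tolist())
print('row185',g[188,285:310].tolist(), 'leftcorner')
E
```

```text
320 [112, 109, 109, 109, 108, 109, 110, 107, 107, 107, 108, 108, 126, 149, 158, 158, 153, 148, 148, 148, 147, 146, 144, 147, 145, 147, 145, 146, 145, 145, 144, 145, 145, 147, 162, 190, 205, 207, 207, 206, 204, 201, 203, 203, 205, 204, 206, 210, 213, 213, 210, 210, 212, 210, 210, 201, 175, 117, 105, 104]
350 [141, 140, 155, 139, 103, 97, 97, 96, 93, 93, 99, 102, 107, 128, 154, 157, 155, 150, 146, 145, 146, 143, 145, 144, 145, 144, 143, 143, 145, 142, 143, 142, 144, 142, 142, 134, 108, 89, 88, 88, 85, 86, 85, 86, 89, 88, 85, 87, 90, 88, 88, 89, 86, 88, 90, 88, 88, 86, 90, 89]
380 [158, 141, 137, 147, 127, 99, 91, 91, 92, 93, 93, 94, 98, 101, 128, 153, 155, 152, 149, 143, 142, 143, 143, 141, 142, 140, 141, 141, 143, 142, 142, 141, 141, 140, 139, 138, 126, 96, 88, 86, 89, 89, 87, 87, 91, 89, 89, 89, 90, 88, 88, 84, 86, 88, 89, 98, 110, 118, 122, 121]
460 [167, 166, 162, 143, 106, 95, 91, 86, 87, 91, 89, 88, 88, 90, 96, 98, 122, 145, 148, 148, 151, 146, 140, 137, 136, 137, 137, 137, 136, 137, 138, 136, 135, 137, 136, 135, 136, 136, 127, 102, 84, 81, 86, 86, 83, 77, 72, 69, 69, 71, 70, 67, 57, 49, 48, 44, 44, 45, 41, 45]
520 [158, 161, 162, 164, 162, 160, 157, 154, 154, 162, 173, 149, 105, 98, 96, 96, 100, 106, 129, 146, 147, 147, 145, 140, 134, 135, 135, 135, 137, 134, 134, 134, 134, 134, 134, 134, 135, 135, 133, 131, 116, 91, 88, 115, 139, 144, 146, 144, 143, 144, 145, 144, 145, 145, 146, 143, 145, 144, 144, 144]
row185 [208, 207, 207, 208, 207, 207, 207, 208, 207, 207, 207, 209, 208, 190, 155, 147, 147, 149, 148, 148, 149, 148, 147, 148, 147] leftcorner
```

```bash
python3 - <<'E'
from plan import *
c=cam('wrist')
for dz in (0.275,):
    P=np.array([onz(c,u,v,dz)[:2] for u,v in((298.5,199.3),(350,201),(380,201.8),(460,203.8),(520,205.2))])
    Q=np.array([onz(c,u,v,dz)[:2] for u,v in((350,178),(460,181.3))])
d=(P[-1]-P[0]);d/=np.linalg.norm(d);d=-d if d[1]>0 else d
n=np.array([-d[1],d[0]])
print(P,np.degrees(np.arctan2(d[1],d[0])),'thick',(Q-P[0])@n)
F=P[0];print('place',F-d*.094+n*.045,'hinge',F-d*.237)
E
```

```text
[[0.51007905 0.02590292]
 [0.49778824 0.06628322]
 [0.49046928 0.08979255]
 [0.47081204 0.15256505]
 [0.45595916 0.19972009]] -72.70544770291484 thick [-0.01830052 -0.01804243]
place [0.52509985 0.12903087] hinge [0.43962272 0.25218793]
```

play_rows(rows=[{"slide": [-0.06,0.25,0.03],"delta_rot": [0,0,0.16],"fingers": -1},{"slide": [-0.06,0.255,0.03],"delta_rot": [0,0,0.16],"fingers": -1},{"slide": [0,0,0.2],"delta_rot": [0,0,0],"fingers": -1},{"slide": [0,0,0.2],"delta_rot": [0,0,0],"fingers": -1},{"slide": [0,0,0.2],"delta_rot": [0,0,0],"fingers": -1},{"slide": [0,0,0.13],"delta_rot": [0,0,0],"fingers": -1},{"slide": [0,0,0],"delta_rot": [0,0,0],"fingers": -1}])

```text
time_s: 13.42
tcp_pos: [0.5276, 0.126, 0.2896]
eef_rot: [-180.0, -0.2, -162.8]
contact_force: [-0.9, 0.7, -2.3]
gripper_width: 0.051
gripper_force: 30.0
```

```bash
python3 - <<'E'
from plan import *
s=r.get_state();p=np.array(s['tcp_pos']);print(p,s['eef_rot'],s['gripper_width'],s['contact_force'])
c=cam('wrist','w5.png');g=cv2.cvtColor(c['image'],cv2.COLOR_BGR2GRAY).astype(int)
F=np.array([.5115,.026]);d=np.array([.2973,-.9548]);n=np.array([.9548,.2973])
for t in(.0,.05,.12,.2): print('inner edge pred',t,proj(c,[*(F-d*t),.275]).round(1),'outer',proj(c,[*(F-d*t-n*.015),.275]).round(1))
zl=p[2]-.083+.11
for q in((0,0),(.026,0),(-.026,0)): print('lid pred',proj(c,[*(p[:2]+n*q[0]),zl]).round(1))
for u in (200,240,400,430,450): print(u,g[180:300:2,u].tolist())
h=cv2.cvtColor(c['image'],cv2.COLOR_BGR2HSV);m=cv2.inRange(h,(0,90,0),(14,255,130));k=np.zeros_like(m);k[200:400,250:390]=255;m=cv2.morphologyEx(m&k,cv2.MORPH_CLOSE,np.ones((9,9)))
x=max(cv2.findContours(m,cv2.RETR_EXTERNAL,cv2.CHAIN_APPROX_NONE)[0],key=cv2.contourArea);print(cv2.boundingRect(x),cv2.minEnclosingCircle(x))
E
```

```text
[0.52756279 0.12603897 0.28957444] [-179.96565811   -0.18720632 -162.81083892] 0.051044704290468916 [-0.86310807  0.66804425 -2.34491329]
inner edge pred 0.0 [128.7 203.7] outer [124.5 172.3]
inner edge pred 0.05 [231.5 203.6] outer [229.6 172.2]
inner edge pred 0.12 [375.6 203.5] outer [376.9 172. ]
inner edge pred 0.2 [540.4 203.3] outer [545.3 171.9]
lid pred [315. 329.]
lid pred [315.2 384.6]
lid pred [314.9 268. ]
200 [197, 199, 197, 198, 199, 197, 197, 195, 150, 144, 147, 163, 209, 212, 208, 207, 208, 210, 211, 210, 210, 214, 217, 216, 216, 216, 219, 209, 200, 185, 199, 211, 215, 213, 211, 209, 211, 213, 212, 211, 213, 211, 212, 210, 207, 185, 86, 77, 73, 74, 71, 72, 71, 69, 68, 68, 66, 86, 91, 89]
240 [201, 201, 201, 201, 201, 201, 201, 200, 201, 184, 162, 202, 204, 204, 210, 214, 214, 211, 213, 209, 208, 209, 210, 210, 210, 211, 212, 216, 215, 216, 218, 217, 220, 219, 216, 212, 213, 218, 215, 212, 210, 208, 209, 210, 210, 214, 210, 211, 212, 209, 168, 123, 122, 123, 123, 120, 120, 124, 133, 136]
400 [140, 141, 142, 141, 140, 138, 141, 141, 138, 137, 128, 78, 85, 86, 83, 72, 68, 68, 68, 66, 68, 62, 64, 65, 64, 60, 58, 58, 59, 60, 59, 59, 57, 62, 70, 79, 79, 95, 116, 111, 84, 80, 77, 59, 106, 184, 106, 88, 156, 181, 134, 115, 113, 115, 112, 113, 115, 114, 116, 123]
430 [140, 138, 139, 139, 140, 139, 139, 138, 137, 138, 127, 80, 86, 84, 83, 82, 70, 68, 69, 47, 43, 40, 41, 43, 40, 46, 45, 47, 48, 50, 47, 50, 49, 49, 48, 38, 44, 47, 44, 45, 43, 43, 43, 40, 41, 42, 38, 40, 41, 44, 42, 38, 42, 38, 36, 39, 33, 37, 47, 66]
450 [136, 137, 138, 137, 137, 137, 137, 137, 136, 138, 126, 79, 83, 84, 85, 86, 85, 81, 82, 84, 83, 52, 42, 42, 47, 47, 49, 46, 49, 48, 46, 44, 45, 43, 49, 44, 42, 38, 42, 44, 42, 41, 41, 40, 44, 45, 41, 39, 44, 40, 38, 38, 36, 36, 36, 37, 32, 36, 39, 37]
(261, 256, 114, 52) ((317.5, 305.5), 56.5200080871582)
```

View pics/w5.png

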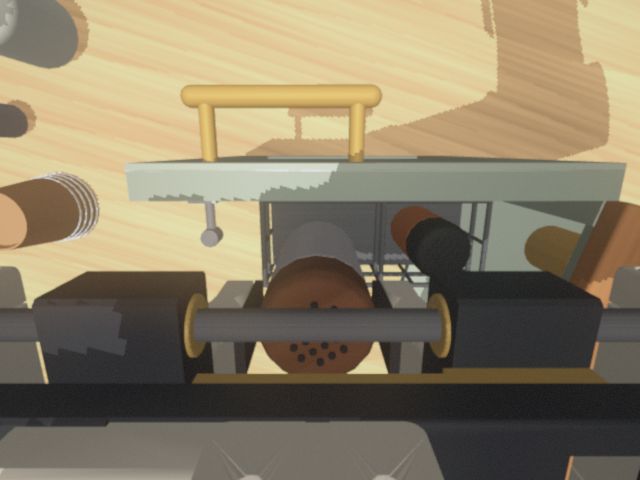

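Wrist view from above the rack: the door's inner edge is at v=201 (predicted 203.7). The shaker's lid is at u=318, and the empty place spans u 262–378, so it lines up. I descend gently.

play_rows(rows=[{"slide": [0,0.022,0.05],"delta_rot": [0,0,0],"fingers": -1},{"slide": [0,0,0.08],"delta_rot": [0,0,0],"fingers": -1},{"slide": [0,0,0.08],"delta_rot": [0,0,0],"fingers": -1},{"slide": [0,0,0.08],"delta_rot": [0,0,0],"fingers": -1},{"slide": [0,0,0],"delta_rot": [0,0,0],"fingers": -1}])

```text
time_s: 14.1
tcp_pos: [0.5266, 0.13, 0.2462]
eef_rot: [-180.0, -0.1, -162.8]
contact_force: [0.1, -0.2, -2.6]
gripper_width: 0.0506
gripper_force: 30.0
```

play_rows(rows=[{"slide": [0,0,0.06],"delta_rot": [0,0,0],"fingers": -1},{"slide": [0,0,0.06],"delta_rot": [0,0,0],"fingers": -1},{"slide": [0,0,0.05],"delta_rot": [0,0,0],"fingers": -1},{"slide": [0,0,0],"delta_rot": [0,0,0],"fingers": -1}])

```text
time_s: 14.6
tcp_pos: [0.5269, 0.1301, 0.2213]
eef_rot: [-180.0, -0.1, -162.8]
contact_force: [-0.0, 0.4, -2.7]
gripper_width: 0.0513
gripper_force: 30.0
```

play_rows(rows=[{"slide": [0,0,0.01],"delta_rot": [0,0,0],"fingers": -1},{"slide": [0,0,0.01],"delta_rot": [0,0,0],"fingers": -1},{"slide": [0,0,0],"delta_rot": [0,0,0],"fingers": -1}])

```text
time_s: 14.98
tcp_pos: [0.5273, 0.1304, 0.2191]
eef_rot: [180.0, 0.0, -162.8]
contact_force: [-0.7, -1.1, -2.1]
gripper_width: 0.0513
gripper_force: 30.0
```

play_rows(rows=[{"slide": [0,0,0.01],"delta_rot": [0,0,0],"fingers": -1},{"slide": [0,0,0.01],"delta_rot": [0,0,0],"fingers": -1},{"slide": [0,0,0],"delta_rot": [0,0,0],"fingers": -1}])

```text
time_s: 15.35
tcp_pos: [0.5286, 0.1311, 0.2181]
eef_rot: [180.0, 0.2, -162.7]
contact_force: [-1.8, 1.7, 8.0]
gripper_width: 0.051
gripper_force: 30.0
```

Seated: 8 N upward, and the base height matches the 135 mm floor. I release with a limited opening, since the jar is close by.

play_rows(rows=[{"slide": [0,0,0],"delta_rot": [0,0,0],"fingers": 0.45},{"slide": [0,0,0],"delta_rot": [0,0,0],"fingers": 0.45},{"slide": [0,0,0],"delta_rot": [0,0,0],"fingers": 0.45},{"slide": [0,0,0],"delta_rot": [0,0,0],"fingers": 0.45},{"slide": [0,0,-0.1],"delta_rot": [0,0,0],"fingers": 0.45},{"slide": [0,0,-0.2],"delta_rot": [0,0,0],"fingers": 0.45},{"slide": [0,0,-0.3],"delta_rot": [0,0,0],"fingers": 0.45},{"slide": [0,0,-0.3],"delta_rot": [0,0,0],"fingers": 0.45}])

```text
time_s: 16.35
tcp_pos: [0.5272, 0.1301, 0.3536]
eef_rot: [-180.0, 0.0, -162.8]
contact_force: [0.3, 0.9, -0.2]
gripper_width: 0.0639
gripper_force: 0.0
```

play_rows(rows=[{"slide": [0,0,-0.3],"delta_rot": [0,0,0],"fingers": 0.45},{"slide": [0,0,0],"delta_rot": [0,0,0],"fingers": -1}])

```text
time_s: 16.6
tcp_pos: [0.5285, 0.1305, 0.4012]
eef_rot: [179.9, 0.5, -162.8]
contact_force: [-0.8, 0.6, -1.0]
gripper_width: 0.0578
gripper_force: 0.0
```

```bash
python3 - <<'E'
from plan import *
s=r.get_state();p=np.array(s['tcp_pos']);print(p,s['eef_rot'],s['gripper_width'],s['joints'])
c=cam('wrist','w6.png');h=cv2.cvtColor(c['image'],cv2.COLOR_BGR2HSV)
F=np.array([.5104,.0257]);d=np.array([.2973,-.9548]);n=np.array([.9548,.2973])
P=F-d*.094+n*.045
print('lid pred',proj(c,[*P,.245]),'rad',proj(c,[*(P+n*.026),.245]),'jar lid',proj(c,[*(F-d*.178+n*.045),.22]))
print('edge pred',proj(c,[*(F-d*.05),.275]),proj(c,[*F,.275]))
m=cv2.inRange(h,(0,90,0),(14,255,130));m=cv2.morphologyEx(m,cv2.MORPH_CLOSE,np.ones((7,7)))
for x in cv2.findContours(m,cv2.RETR_EXTERNAL,cv2.CHAIN_APPROX_NONE)[0]:
    if cv2.contourArea(x)>800: ci=cv2.minEnclosingCircle(x);q=onz(c,*ci[0],.245)[:2];print(cv2.boundingRect(x),ci,q,'across',(q-P)@n,'along',(q-P)@d)
E
```

```text
[0.52854058 0.13053264 0.40123269] [ 179.94755184    0.45133623 -162.76477239] 0.05781043242388185 [ 3.45633322e+01  4.11542075e+00  1.65902371e+00  8.44665997e-02
 -8.70971322e+01 -1.07331847e+02]
lid pred [315.30980498 225.13374633] rad [315.35207547 252.90464154] jar lid [402.51502918 219.59500107]
edge pred [258.8578406  177.05457407] [194.98059569 177.06839574]
(98, 278, 93, 39) ((144.0, 290.0), 46.043556213378906) [ 0.63309165 -0.00690304] across 0.06245173677665388 along 0.16160845795628212
(292, 200, 54, 51) ((318.6317443847656, 227.29612731933594), 27.33049774169922) [0.52642982 0.13226706] across 0.001986295196532663 along -0.0029817097898518145
(460, 178, 152, 121) ((541.8033447265625, 249.00686645507812), 84.21125030517578) [0.48524309 0.33304552] across 0.022352644586025122 along -0.20692980225396296
```

The shaker is within 2 mm across and 3 mm along of its place, and its lid outline is round, so it is upright. Next I close the door by pushing the bar from outside.

```bash
python3 -c "
from plan import *
show([(.417,.0707,.40,-162.6),(.417,.0707,.24,-162.6)],-1,.045)"
```

```text
[{"slide": [0.274, -0.054, -0.003], "delta_rot": [0, 0, -0.01], "fingers": -1}, {"slide": [0.275, -0.054, -0.003], "delta_rot": [0, 0, -0.01], "fingers": -1}, {"slide": [0.274, -0.053, -0.003], "delta_rot": [0, 0, -0.02], "fingers": -1}, {"slide": [0.0, -0.0, 0.267], "delta_rot": [0, 0, 0.0], "fingers": -1}, {"slide": [0.0, -0.0, 0.267], "delta_rot": [0, 0, 0.0], "fingers": -1}, {"slide": [0.0, -0.0, 0.266], "delta_rot": [0, 0, 0.0], "fingers": -1}, {"slide": [0.0, -0.0, 0.267], "delta_rot": [0, 0, 0.0], "fingers": -1}]
```

play_rows(rows=[{"slide": [0.27,-0.055,0],"delta_rot": [0,0,0],"fingers": -1},{"slide": [0.275,-0.055,0],"delta_rot": [0,0,0],"fingers": -1},{"slide": [0.275,-0.055,0],"delta_rot": [0,0,0],"fingers": -1},{"slide": [0,0,0.2],"delta_rot": [0,0,0],"fingers": -1},{"slide": [0,0,0.2],"delta_rot": [0,0,0],"fingers": -1},{"slide": [0,0,0.2],"delta_rot": [0,0,0],"fingers": -1},{"slide": [0,0,0],"delta_rot": [0,0,0],"fingers": -1}])

```text
time_s: 17.52
tcp_pos: [0.4156, 0.0695, 0.3041]
eef_rot: [-179.9, -0.3, -162.8]
contact_force: [-0.6, -0.3, 0.4]
gripper_width: 0.0004
gripper_force: 0.0
```

play_rows(rows=[{"slide": [0,0,0.14],"delta_rot": [0,0,0],"fingers": -1},{"slide": [0,0,0.14],"delta_rot": [0,0,0],"fingers": -1},{"slide": [0,0,0.14],"delta_rot": [0,0,0],"fingers": -1},{"slide": [0,0,0],"delta_rot": [0,0,0],"fingers": -1}])

```text
time_s: 18.02
tcp_pos: [0.4169, 0.07, 0.2431]
eef_rot: [-180.0, -0.1, -162.8]
contact_force: [0.7, -1.0, 1.4]
gripper_width: 0.0007
gripper_force: 0.0
```

play_rows(rows=[{"slide": [-0.03,0,0],"delta_rot": [0,0,0],"fingers": -1},{"slide": [-0.03,-0.005,-0.0],"delta_rot": [0,0,-0.2],"fingers": -1},{"slide": [-0.044,-0.016,0],"delta_rot": [0,0,-0.5],"fingers": -1},{"slide": [-0.044,-0.016,0],"delta_rot": [0,0,-0.5],"fingers": -1},{"slide": [-0.044,-0.016,0],"delta_rot": [0,0,-0.5],"fingers": -1},{"slide": [-0.044,-0.016,0],"delta_rot": [0,0,-0.5],"fingers": -1},{"slide": [-0.044,-0.016,0],"delta_rot": [0,0,-0.5],"fingers": -1},{"slide": [-0.044,-0.016,0],"delta_rot": [0,0,-0.5],"fingers": -1}])

```text
time_s: 19.02
tcp_pos: [0.4685, 0.0749, 0.2436]
eef_rot: [-180.0, -0.0, -148.0]
contact_force: [0.1, -1.3, 0.7]
gripper_width: 0.0003
gripper_force: 0.5
```

```bash
cat > cl.py <<'E'
from plan import *
s=r.get_state();p=np.array(s['tcp_pos']);H=np.array([.4425,.2515]);v=p[:2]-H
print(p,s['eef_rot'][2],s['contact_force'],'r',np.linalg.norm(v),'implied door theta deg (contact)',2.6-(np.degrees(np.arctan2(v[1],v[0]))+np.degrees(np.arctan2(.065,.165))),'yaw theta',-87.4-s['eef_rot'][2])
E
python3 cl.py
```

```text
[0.46846992 0.07487207 0.24364791] -147.99346587105433 [ 0.06840671 -1.25061529  0.65585665] r 0.1785269273763921 implied door theta deg (contact) 62.734195903564704 yaw theta 60.59346587105432
```

play_rows(rows=[{"slide": [-0.053,-0.018,0],"delta_rot": [0,0,-0.6],"fingers": -1},{"slide": [-0.053,-0.018,0],"delta_rot": [0,0,-0.6],"fingers": -1},{"slide": [-0.053,-0.018,0],"delta_rot": [0,0,-0.6],"fingers": -1},{"slide": [-0.053,-0.018,0],"delta_rot": [0,0,-0.6],"fingers": -1},{"slide": [-0.053,-0.018,0],"delta_rot": [0,0,-0.6],"fingers": -1},{"slide": [-0.053,-0.018,0],"delta_rot": [0,0,-0.6],"fingers": -1},{"slide": [-0.053,-0.018,0],"delta_rot": [0,0,-0.6],"fingers": -1},{"slide": [-0.053,-0.018,0],"delta_rot": [0,0,-0.6],"fingers": -1}])

```text
time_s: 20.02
tcp_pos: [0.5302, 0.1008, 0.2436]
eef_rot: [-180.0, -0.0, -126.0]
contact_force: [-0.2, -1.1, 0.6]
gripper_width: 0.0004
gripper_force: 0.6
```

```bash
python3 cl.py
```

```text
[0.53021248 0.10077956 0.24360719] -125.97814570330544 [-0.22022264 -1.12049015  0.6435302 ] r 0.1743850119268217 implied door theta deg (contact) 40.901095578510585 yaw theta 38.57814570330544
```

play_rows(rows=[{"slide": [-0.053,-0.021,0],"delta_rot": [0,0,-0.6],"fingers": -1},{"slide": [-0.053,-0.021,0],"delta_rot": [0,0,-0.6],"fingers": -1},{"slide": [-0.053,-0.021,0],"delta_rot": [0,0,-0.6],"fingers": -1},{"slide": [-0.053,-0.021,0],"delta_rot": [0,0,-0.6],"fingers": -1},{"slide": [-0.053,-0.021,0],"delta_rot": [0,0,-0.6],"fingers": -1},{"slide": [-0.053,-0.021,0],"delta_rot": [0,0,-0.6],"fingers": -1},{"slide": [-0.053,-0.021,0],"delta_rot": [0,0,-0.6],"fingers": -1},{"slide": [-0.053,-0.021,0],"delta_rot": [0,0,-0.6],"fingers": -1}])

```text
time_s: 21.02
tcp_pos: [0.581, 0.1463, 0.2437]
eef_rot: [-180.0, -0.0, -104.0]
contact_force: [0.2, -1.7, 0.1]
gripper_width: 0.0005
gripper_force: 0.6
```

play_rows(rows=[{"slide": [-0.044,-0.016,0],"delta_rot": [0,0,-0.5],"fingers": -1},{"slide": [-0.044,-0.016,0],"delta_rot": [0,0,-0.5],"fingers": -1},{"slide": [-0.044,-0.016,0],"delta_rot": [0,0,-0.5],"fingers": -1},{"slide": [-0.035,-0.013,0],"delta_rot": [0,0,-0.4],"fingers": -1}])

```text
time_s: 21.52
tcp_pos: [0.594, 0.1696, 0.2431]
eef_rot: [-180.0, 0.0, -95.3]
contact_force: [0.1, -1.4, -0.1]
gripper_width: 0.0005
gripper_force: 0.5
```

```bash
python3 cl.py
```

```text
[0.59395366 0.16961116 0.24311819] -95.2553164457977 [ 0.12444838 -1.41594006 -0.13559972] r 0.1721743100910715 implied door theta deg (contact) 9.498025904997798 yaw theta 7.855316445797698
```

play_rows(rows=[{"slide": [-0.04,-0.012,0],"delta_rot": [0,0,-0.4],"fingers": -1},{"slide": [-0.04,-0.01,0],"delta_rot": [0,0,-0.4],"fingers": -1},{"slide": [-0.04,-0.01,0],"delta_rot": [0,0,-0.4],"fingers": -1},{"slide": [-0.04,-0.01,0],"delta_rot": [0,0,-0.3],"fingers": -1},{"slide": [0,0,0],"delta_rot": [0,0,0],"fingers": -1}])

```text
time_s: 22.15
tcp_pos: [0.6011, 0.1931, 0.2428]
eef_rot: [180.0, 0.0, -88.5]
contact_force: [-1.0, 0.6, -0.5]
gripper_width: 0.0004
gripper_force: 0.0
```

```bash
python3 cl.py
```

```text
[0.60107057 0.19307895 0.24281341] -88.46600642240372 [-1.03844884  0.58499158 -0.53631244] r 0.1689900723903502 implied door theta deg (contact) 1.3235262925602336 yaw theta 1.0660064224037171
```

play_rows(rows=[{"slide": [-0.015,0,0],"delta_rot": [0,0,0],"fingers": -1},{"slide": [-0.015,0,0],"delta_rot": [0,0,0],"fingers": -1},{"slide": [0,0,0],"delta_rot": [0,0,0],"fingers": -1}])

```text
time_s: 22.52
tcp_pos: [0.6008, 0.1939, 0.2429]
eef_rot: [179.9, -0.3, -88.5]
contact_force: [3.9, -14.9, -1.1]
gripper_width: 0.0004
gripper_force: 7.3
```

Firm stop at 15 N: the door is home. I back off, rise and verify.

play_rows(rows=[{"slide": [0.1,0,0],"delta_rot": [0,0,0],"fingers": -1},{"slide": [0.3,0,0],"delta_rot": [0,0,0],"fingers": -1},{"slide": [0.3,0,-0.2],"delta_rot": [0,0,0],"fingers": -1},{"slide": [0.2,0,-0.3],"delta_rot": [0,0,0],"fingers": -1},{"slide": [0.1,0,-0.3],"delta_rot": [0,0,0],"fingers": -1},{"slide": [0,0,0],"delta_rot": [0,0,0],"fingers": -1}])

```text
time_s: 23.28
tcp_pos: [0.6063, 0.0467, 0.3678]
eef_rot: [-179.5, 0.2, -88.6]
contact_force: [-0.4, 0.4, -0.8]
gripper_width: 0.0004
gripper_force: 0.0
```

```bash
python3 - <<'E'
from plan import *
s=r.get_state();print(s['time_s'],s['tcp_pos'],s['contact_force'])
b=cam('side'); o=cv2.imread('pics/side0.png'); o2=b['image']
for n,(x0,y0,x1,y1) in(('handle/door',(370,290,425,365)),('door top',(380,260,470,375)),('sugar',(268,140,310,192)),('cups',(230,210,275,262))):
    df=np.abs(o[y0:y1,x0:x1].astype(int)-o2[y0:y1,x0:x1]).max(2);print(n,'changed px frac',(df>40).mean().round(3))
def bar(im):
    h=cv2.cvtColor(im,cv2.COLOR_BGR2HSV);m=cv2.inRange(h,(15,130,90),(28,255,255));k=m[295:360,370:415];y,x=np.where(k);return len(x),x.mean(),y.mean()
print(bar(o),bar(o2))
E
```

```text
23.275 [0.60626608 0.0467199  0.36782989] [-0.4043257   0.43128431 -0.81339274]
handle/door changed px frac 0.001
door top changed px frac 0.002
sugar changed px frac 0.509
cups changed px frac 0.028
(536, np.float64(24.472014925373134), np.float64(31.453358208955223)) (649, np.float64(23.7442218798151), np.float64(24.892141756548536))
```

```bash
python3 -c "
from h import *
a=cam('scene')['image'].astype(int);o=cv2.imread('pics/scene0.png').astype(int)
# shadow-tolerant: normalised correlation
for n,(x0,y0,x1,y1) in(('sugar',(205,160,255,215)),('cups',(205,250,255,300))): print(n,np.corrcoef(a[y0:y1,x0:x1].ravel(),o[y0:y1,x0:x1].ravel())[0,1])
print(r.close_job())"
```

```text
sugar 0.9988368912745281
cups 0.9989440510791218
the job is handed in; nothing more can be done
None
```

The job is handed in: the cocoa shaker stands in the door rack within about 3 mm of its place, and the door was pushed shut to a firm stop, looking the same as at the start. The sugar jar and cups have not moved. The spice jar was upright when last seen but could not be checked with the door shut. The judge gave no result back.

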